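Tip a herb drawer onto its base and push it home in its bay

TASK

The steel herb drawer has been cleaned and stands on its back end. Topple it onto its base (a push high on its open side does it), slide it back-end first into the empty bay of the low cabinet, and press it home until it sits firmly on the rubber buffer at the back, felt but not seen, without overloading the rubber or forcing the drawer against the cabinet. Let go, leaving it resting against the buffer, and leave the other things where they are.

Things in the scene. Friction and masses are not known exactly. Their poses are not given: they have to be found in the camera images.
- drawer_mid (a point): middle of the herb drawer to put back: an empty open-topped box of putty-painted sheet steel, 104 mm wide (x), 90 high (y), 190 long (z), 0.5 to 0.8 kg, now standing on the table on its back end, front uppermost. Axes: z from the back end to the front panel, y from the closed base to the open top, x across. Side walls, base and back are 4 mm thick
- drawer_front (a point): middle of the outer face of the drawer's front panel, 95 mm from its middle along z, same axes. The panel is 14 mm thick, as wide and high as the drawer, its edge level with the side walls' edges. A low bow pull, 60 wide and standing 17 out, has its bar 22 mm from the base edge; the upper 60 mm of the face is flat (a blank card)
- drawer: the same drawer; origin at the middle of the outside of its back end, axes as drawer_mid
- cabinet: low steel cabinet, fixed: one row of three bays, 360 mm wide, 245 deep, 103 high; only the middle bay is empty. Origin on the table under the middle of that bay's mouth; y runs straight into the bay, x across, z up. Bay 112 wide, 98 high over a 2 mm floor sheet, whose lip is bent down to the table as a ramp over the 20 mm before the mouth
- buffer: plate of the screw-in rubber buffer on the empty bay's back panel: origin 241 mm in from the mouth, 53 up, axes as the cabinet's. The rubber's tip is set anywhere 63 to 81 mm before it, unseen and unmeasured (drawer front ends 12 to 30 mm proud). It gives 1 mm per 3 N: firm from 5 N, overloaded above 15 N; the drawer's sliding drag, 3 to 8 N, adds to that at the hand
- tea_tin: plain metal tin, 72 diameter, 100 high, on the rear of the cabinet's top; origin under its middle
- jar: glass jar with steel lid, 64 diameter, 85 high, on the rear of the cabinet's top; origin under its middle
- dose_cup: white china cup, 58 diameter, 55 high, on the table in front of the cabinet's far bay; origin under its middle
- bench_brush: wooden bench brush, 250 long, 40 wide, 39 high, lying on the table to the right of the drawer; origin under its middle
- mortar: brass mortar with its pestle, 96 diameter, 80 high, pestle end at 140; origin under its middle
- small_tin: low steel tin, 80 diameter, 65 high; origin under its middle
There are look-alikes about, which are no part of the job. What is shaped like the drawer but blue is not meant.

How it is judged:
By the outcome, as a careful person would: the job done as asked, in the order asked, and still so for the second after the job is handed in, with the robot touching nothing.
It also fails if it takes over 72 s, if anything falls off the work surface, if the arm or the gripper's body presses on something with over 40 N, if the wrist force passes 120 N, or if a joint passes its speed limit or range.

ROBOT

A 7-joint arm with a two-finger parallel gripper is mounted at the origin on the work surface. World frame = base frame: x ahead of the robot, y to its left, z up, the work surface at z = 0. Lengths are in m, angles in rad, forces in N, time in s.
With the tool pointing down it reaches from about 0.425 to 0.875 m from the base axis. Payload 4.7 kg.
Tool frame: the origin (TCP) lies on the centre line of the jaws, within the pads' length; the fingertips stand 22 mm ahead of it and the grasp point (between the pads) lies 3 mm ahead of it (bot.tcp_to_tips is the distance from the TCP to the fingertips, in m); z points along the fingers, x is the direction in which the jaws open and shut, and the axes are right-handed (so a half turn about z gives the same grasp; the last joint's range is limited). The gripper opens to 87 mm and grips with 3 to 60 N. Pads are 19 mm wide; open, the fingers measure 117 mm over their backs; the gripper's body (75 mm by 190 mm) begins 51 mm behind the grasp point.
Start: joints at [0.014, 0.321, -0.07, 1.45, 0.023, 1.371, -0.057], TCP at [0.65, -0, 0.221] pointing down, gripper open.
Joint ranges: [-2.86, 2.86], [-0.3, 2.09], [-1.38, 1.24], [0.06, 2.45], [-1.56, 4.7], [0.09, 2.05], [-2.69, 2.69]. Speed limits (rad/s): [2.57, 2.57, 3.14, 3.14, 3.14, 3.14, 3.14].

INTERFACE

Orientations are given as a rotation vector (axis times angle).
In Python, from plant import state, viewer, bot gives the robot as it stands. The module is installed in compiled form; this text tells all that it offers.
- The arm moves only by the tool drive_tool, never from a script. Its argument "commands" is a list of rows, each a list of 3 entries, a list of its own where there are three numbers: the closure in counts, from 0 (fully open) to 255 (shut), then the shift along the tool's x, y, z in cm, then the turn, a rotation vector about the tool's x, y, z in rad. A call has exactly 8 rows; each row shifts and turns the pose as measured when the row begins, along the tool's axes as they then stand; what a row does not reach is not made up. A row lasts 1/10 s, in which the tool goes at most 50 mm and 8.59 degrees, less where a joint would pass 70% of its speed; a pose out of reach is approached as far as the arm can. A call with a gripper value outside its range is refused whole. The fingers move at their own pace and stop on an object; "squeeze" is the grip in N (left out, the last holds). Time passes only in rows, so rows that do not move let the fingers close, or fill a call up. It gives the time, the measured TCP pose, the force and the opening at its end, in the units of the state.
- state(): the state, without advancing time (a new reading comes with each control period).
- viewer.read_camera(name): name is "scene" or "side" or "wrist"; returns a dict with "image" (384x512x3 uint8, red, green, blue), "range_z" (384x512 float32, m along the optical axis (not along the pixel's ray), 0 where there is no reading), "vfov" (degrees; the focal length in pixels is half the picture's height over the tangent of half this angle, whatever the lens; pixels are square), "cx", "cy" (the principal point, pixels), "eye" and "attitude" of the camera in the world; the wrist camera has in their place "hand_eye" (4x4, takes a point from camera to tool coordinates, whose origin is the TCP and whose axes are the tool frame's). Camera axes: x right, y up, looking along -z (the intrinsics and any distortion apply to the point x, -y, -z); pixel columns grow to the right and rows downward; lengths in m; the calibration is good to about 2 mm. A picture is of the moment at which its call begins: read the wrist's pose just before it.
- bot.close_job(): hands the job in, once; it reports no verdict.
The state is a dict: "t": time; "joint_positions": joint angles; "joint_velocities": joint speeds; "tau": joint torques, N m; "eef_pos": TCP position; "ee_rot": TCP orientation; "wrist_force": force on the tool from outside, world axes, zero at the start; "torque": the same for the moment, N m; "width": opening from 0.0 (shut) to 1.0 (fully open).
Only numpy, scipy, OpenCV 4.12 (cv2) and the standard library are available. Lean on these libraries where they do the work, as an engineer would, in place of code of your own. Each camera call takes 0.05 s, during which the arm holds its last target. There are 200 camera calls.

## Working session

There is one attempt and no reset: what is moved stays moved. The work goes in short steps, Python scripts to look and compute and a tool call to move; the robot and the scene stay as the last step left them, time stands still between calls to the robot, and variables do not carry over. Pictures are saved under pics/ and viewed, about 8 in all and at most 12, crops included, and the job is handed in when it is done.

Besides the shell and the picture viewer there is one more tool, called by a JSON object that holds its "op" and its "data". drive_tool: Moves the arm, as the interface text tells. Its arguments: {"type":"object","properties":{"commands":{"type":"array","items":{"type":"array"}},"squeeze":{"type":"number"}},"required":["commands"]}

```bash
mkdir -p pics
cat > h.py <<'E'
import numpy as np, cv2
from scipy.spatial.transform import Rotation as R
from plant import state, viewer, bot
def cam(n):
    s=state(); c=viewer.read_camera(n)
    if n=='wrist':
        T=np.eye(4);T[:3,:3]=R.from_rotvec(s['ee_rot']).as_matrix();T[:3,3]=s['eef_pos'];T=T@np.array(c['hand_eye'])
    else:
        T=np.eye(4);a=np.array(c['attitude'],float);T[:3,:3]=a if a.shape==(3,3) else R.from_rotvec(a).as_matrix();T[:3,3]=c['eye']
    f=192/np.tan(np.radians(c['vfov'])/2);z=c['range_z']
    v,u=np.mgrid[0:384,0:512]
    P=np.stack([(u-c['cx'])/f*z,-(v-c['cy'])/f*z,-z],-1)@T[:3,:3].T+T[:3,3]
    P[z==0]=np.nan
    return c,P
def save(im,n): cv2.imwrite('pics/'+n,cv2.cvtColor(im,cv2.COLOR_RGB2BGR))
E
python3 - <<'E'
from h import *
c={}
for n in('scene','side'):
    a,P=cam(n);c[n]=a['image'];np.savez(f'/tmp/{n}.npz',im=a['image'],P=P)
    print(n,{k:v for k,v in a.items() if k not in('image','range_z')})
    save(a['image'],n+'1.png')
print(state())
E
```

```text
scene {'vfov': 52.350741878066536, 'cx': 253.0297870861062, 'cy': 193.61677002389888, 'eye': array([1.15083108, 0.57584079, 0.91167741]), 'attitude': array([0.36202767, 0.99912338, 2.21697162])}
side {'vfov': 44.957283803518436, 'cx': 250.40186042976734, 'cy': 193.31509612955483, 'eye': array([-0.01006375,  0.78213779,  1.02426605]), 'attitude': array([ 0.35204915, -1.05783083, -2.3132526 ])}
{'t': 0.1, 'joint_positions': array([ 0.01410189,  0.3217538 , -0.07007254,  1.45152838,  0.02260989,
        1.37077354, -0.05688051]), 'joint_velocities': array([-2.12959406e-03, -3.54679308e-03, -3.90176384e-05, -2.58350167e-03,
       -3.29331443e-04, -4.50114237e-04, -5.46084038e-04]), 'tau': array([ 1.37795760e-04, -4.92569017e+01, -4.06077392e-01, -3.13399816e+01,
       -6.42974046e-02,  3.95253638e-02,  6.49213871e-05]), 'eef_pos': array([ 6.49522360e-01, -6.02913222e-05,  2.19879937e-01]), 'ee_rot': array([ 3.14148755e+00,  5.54799931e-05, -2.62834313e-03]), 'wrist_force': array([-0.23192657, -0.52924837, -0.57576801]), 'torque': array([-0.04938564, -0.03861592,  0.07566752]), 'width': 1.0019083536481617}
```

View pics/scene1.png

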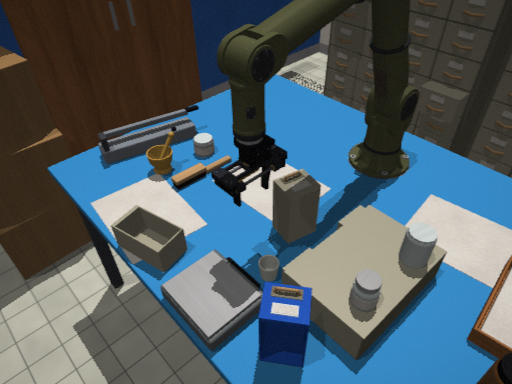

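View pics/side1.png

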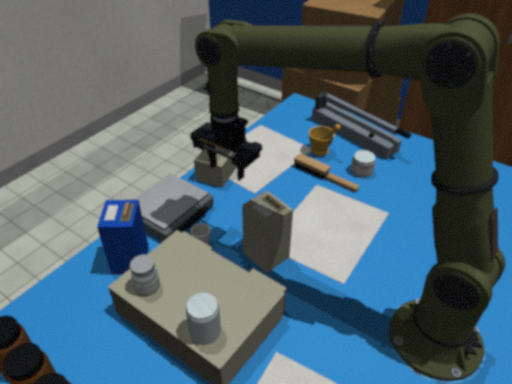

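Scene: the putty drawer stands upright at scene (296,205) / side (267,230). The cabinet is at scene (365,275), the blue decoy at (285,320), and an open putty look-alike at (150,238). Next I measure the drawer and cabinet.

```bash
cat > m.py <<'E'
from h import *
D={n:np.load(f'/tmp/{n}.npz') for n in('scene','side')}
for n,d in D.items():
    P=d['P'];z=P[...,2]
    def rect(m,l):
        p=P[m][:,:2].astype(np.float32)
        (c,s,a)=cv2.minAreaRect(p); print(n,l,len(p),np.round(c,4),np.round(s,4),round(a,2),'z',np.median(P[m][:,2]).round(4))
        print('   corners',np.round(cv2.boxPoints((c,s,a)),4).tolist())
    def comp(m,seed):
        k,L=cv2.connectedComponents(m.astype(np.uint8)); return L==L[seed[1],seed[0]]
    seedc={'scene':(340,265),'side':(190,270)}[n]
    m=cv2.erode((abs(z-0.105)<.006).astype(np.uint8),np.ones((3,3)))>0
    rect(comp(m,seedc),'cabtop')
    x0,x1,y0,y1={'scene':(268,325,160,245),'side':(235,300,185,275)}[n]
    b=np.zeros_like(m);b[y0:y1,x0:x1]=1
    rect(b&(abs(z-.19)<.006),'drawer top'); 
    rect(b&(z>.03)&(z<.215)&(P[...,0]<.9),'drawer all')
    im=d['image'] if 'image' in d else d['im']
    cr=im[y0-15:y1+15,x0-30:x1+30]; save(cv2.resize(cr,None,fx=4.5,fy=4.5,interpolation=cv2.INTER_CUBIC),f'crop_{n}.png')
a,b=[cv2.imread(f'pics/crop_{n}.png') for n in D]
h=max(a.shape[0],b.shape[0]);pad=lambda q:cv2.copyMakeBorder(q,0,h-q.shape[0],0,0,0)
o=np.hstack([pad(a),pad(b)]);s=800/o.shape[1];cv2.imwrite('pics/crops.png',cv2.resize(o,None,fx=s,fy=s))
E
python3 m.py
```

```text
scene cabtop 7836 [0.5195 0.2973] [0.2397 0.3584] 89.43 z 0.1034
   corners [[0.3391000032424927, 0.17919999361038208], [0.6974999904632568, 0.17569999396800995], [0.6998000144958496, 0.4153999984264374], [0.34150001406669617, 0.4189999997615814]]
scene drawer top 767 [0.4967 0.0234] [0.0939 0.1054] 77.2 z 0.1905
   corners [[0.4348999857902527, -0.010700000450015068], [0.5376999974250793, -0.03400000184774399], [0.5584999918937683, 0.057500001043081284], [0.45570001006126404, 0.08089999854564667]]
scene drawer all 2132 [0.5093 0.0828] [0.2148 0.1078] 77.52 z 0.1508
   corners [[0.4334999918937683, -0.010400000028312206], [0.5388000011444092, -0.03370000049471855], [0.5852000117301941, 0.17599999904632568], [0.4799000024795532, 0.19930000603199005]]
side cabtop 7995 [0.5194 0.2962] [0.2419 0.3567] 89.54 z 0.103
   corners [[0.3400999903678894, 0.17659999430179596], [0.6967999935150146, 0.1738000065088272], [0.6987000107765198, 0.4156999886035919], [0.34209999442100525, 0.41850000619888306]]
side drawer top 907 [0.4978 0.0231] [0.0949 0.1107] 76.19 z 0.1899
   corners [[0.4327999949455261, -0.009700000286102295], [0.5403000116348267, -0.03610000014305115], [0.5629000067710876, 0.0560000017285347], [0.4553999900817871, 0.08240000158548355]]
side drawer all 2606 [0.4931 0.0821] [0.1297 0.2372] 5.09 z 0.1455
   corners [[0.4178999960422516, 0.19439999759197235], [0.4390000104904175, -0.04179999977350235], [0.5681999921798706, -0.030300000682473183], [0.5472000241279602, 0.20600000023841858]]
```

View pics/crops.png

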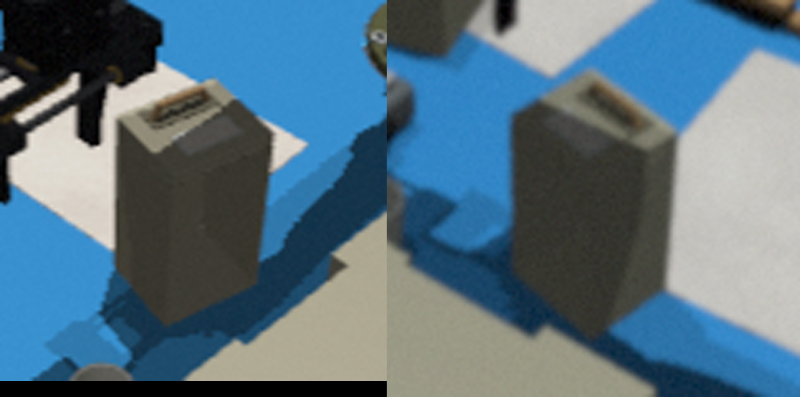

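Both crops show the pull on the far (-y) edge of the upper face and the card on the +y side. So the base faces -y, and the open side faces the cabinet. Pushing it -y topples it onto its base with the back end towards the bay. Next I check the free room.

Run:
```python
from h import *
d=np.load('/tmp/scene.npz');P=d['P'];z=P[...,2]
for l,(x0,x1,y0,y1),zm in(('brush',(172,233,155,190),.012),('cup',(255,282,253,285),.03),('mortar',(146,176,125,175),.02),('smalltin',(192,216,132,158),.03),('tea/jar A',(400,438,222,268),.115),('B',(350,384,268,310),.115),('blue',(255,315,280,365),.05)):
    q=P[y0:y1,x0:x1].reshape(-1,3);q=q[(q[:,2]>zm)&(q[:,2]<.25)]
    print(l,np.percentile(q,[2,98],axis=0).round(3).tolist())
# drawer outline at upper rim by height band, +y side
q=P[160:245,268:325].reshape(-1,3);q=q[(q[:,2]>.178)&(q[:,2]<.212)&(q[:,1]<.1)]
yd=q[:,:2]@np.array([.22,.975]);xd=q[:,:2]@np.array([.975,-.22]);print('rim along normal',np.percentile(yd,[1,99]),np.percentile(xd,[1,99]))
p=q[q[:,2]>.2];print('pull',p.mean(0),len(p))
```

```text
brush [[0.42, -0.417, 0.012], [0.658, -0.378, 0.043]]
cup [[0.653, 0.073, 0.031], [0.796, 0.227, 0.191]]
mortar [[0.489, -0.717, 0.024], [0.673, -0.479, 0.128]]
smalltin [[0.417, -0.533, 0.032], [0.487, -0.464, 0.069]]
tea/jar A [[0.399, 0.341, 0.118], [0.461, 0.406, 0.205]]
B [[0.601, 0.333, 0.118], [0.655, 0.39, 0.19]]
blue [[0.681, 0.158, 0.053], [0.865, 0.339, 0.206]]
rim along normal [0.08833099 0.17836541] [0.42787724 0.53114411]
pull [0.49368413 0.00271351 0.20519084] 46
```

{"op": "drive_tool", "data": {"commands": [[100, [0, -2, -3], [0, 0, 0]], [100, [0, -4, 0], [0, 0, 0]], [100, [0, -4, 0], [0, 0, 0]], [100, [-4.5, 0, 0], [0, 0, 0]], [100, [-4.5, 0, 0], [0, 0, 0]], [100, [-4.5, 0, 0], [0, 0, 0]], [100, [0, 0, 0], [0, 0, 0.11]], [100, [0, 0, 0], [0, 0, 0.11]]], "squeeze": 20}}

```text
t: 0.9
eef_pos: [0.5057, 0.1031, 0.2399]
ee_rot: [3.115, -0.356, -0.032]
wrist_force: [0.4, -0.2, 0.9]
width: 0.608
```

{"op": "drive_tool", "data": {"commands": [[100, [0, 0, 2.5], [0, 0, 0]], [100, [0, 0, 2.0], [0, 0, 0]], [100, [0, 0, 0.8], [0, 0, 0]], [100, [0, 1, 0], [0, 0, 0]], [100, [0, 1, 0], [0, 0, 0]], [100, [0, 1, 0], [0, 0, 0]], [100, [0, 1, 0], [0, 0, 0]], [100, [0, 1, 0], [0, 0, 0]]]}}

```text
t: 1.7
eef_pos: [0.493, 0.0526, 0.1887]
ee_rot: [3.118, -0.356, -0.025]
wrist_force: [0.5, 1.0, 0.3]
width: 0.608
```

{"op": "drive_tool", "data": {"commands": [[100, [0, 1, 0], [0, 0, 0]], [100, [0, 1, 0], [0, 0, 0]], [100, [0, 1, 0], [0, 0, 0]], [100, [0, 1, 0], [0, 0, 0]], [100, [0, 0.8, 0], [0, 0, 0]], [100, [0, 0, 0], [0, 0, 0]], [100, [0, 0, 0], [0, 0, 0]], [100, [0, 0, 0], [0, 0, 0]]]}}

```text
t: 2.5
eef_pos: [0.4804, -0.0024, 0.1893]
ee_rot: [3.115, -0.364, -0.025]
wrist_force: [0.6, 0.4, -0.1]
width: 0.606
```

Run:
```python
from h import *
a,P=cam('scene');b,Q=cam('side')
np.savez('/tmp/scene2.npz',im=a['image'],P=P);np.savez('/tmp/side2.npz',im=b['image'],P=Q)
save(np.hstack([a['image'][100:300,150:400],b['image'][120:320,150:400]]),'top1.png')
```

```text
(no output)
```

View pics/top1.png

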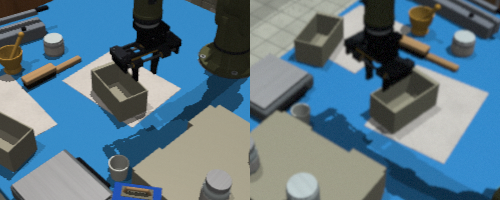

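It toppled: the drawer lies on its base, open top up, at scene crop (130,95). Now I measure its rim.

Run:
```python
from h import *
for n,(x0,x1,y0,y1) in(('scene',(235,310,155,230)),('side',(265,345,180,260))):
    P=np.load(f'/tmp/{n}2.npz')['P'][y0:y1,x0:x1].reshape(-1,3)
    q=P[(P[:,2]>.082)&(P[:,2]<.098)&(P[:,1]<.1)]
    c,s,a=cv2.minAreaRect(q[:,:2].astype(np.float32));print(n,len(q),np.round(c,4),np.round(s,4),a,np.round(cv2.boxPoints((c,s,a)),4).tolist(),np.median(q[:,2]))
```

```text
scene 332 [ 0.4623 -0.1274] [0.194  0.1081] 77.95320129394531 [[0.38920000195503235, -0.210999995470047], [0.4950000047683716, -0.23360000550746918], [0.5353999733924866, -0.043800000101327896], [0.42969998717308044, -0.021299999207258224]] 0.08868046975024496
side 388 [ 0.4633 -0.1285] [0.1964 0.111 ] 77.1684341430664 [[0.3874000012874603, -0.211899995803833], [0.49559998512268066, -0.23659999668598175], [0.5392000079154968, -0.045099999755620956], [0.4309999942779541, -0.020500000566244125]] 0.08779719187017404
```

{"op": "drive_tool", "data": {"commands": [[0, [0.2, 4.3, 0], [0, 0, 0]], [0, [0.2, 4.3, 0], [0, 0, 0]], [0, [0.2, 4.3, 0], [0, 0, 0]], [0, [0.3, 4.3, 0], [0, 0, 0]], [0, [0.3, 4.3, 0], [0, 0, 0]], [0, [0, 0, 0], [0, 0, -0.14]], [0, [0, 0, 0], [0, 0, -0.14]], [0, [0, 0, 0], [0, 0, -0.14]]]}}

```text
t: 3.4
eef_pos: [0.4446, -0.2187, 0.1908]
ee_rot: [3.121, 0.332, -0.022]
wrist_force: [-0.8, 0.8, -0.3]
width: 1.002
```

{"op": "drive_tool", "data": {"commands": [[0, [0, 0, 0], [0, 0, -0.14]], [0, [0, 0, 0], [0, 0, -0.14]], [0, [0, 0, 0], [0, 0, -0.14]], [0, [0, 0, 0], [0, 0, -0.14]], [0, [0, 0, 0], [0, 0, -0.14]], [0, [0, 0, 0], [0, 0, -0.14]], [0, [0, 0, 0], [0, 0, -0.14]], [0, [0, 0, 0], [0, 0, -0.14]]]}}

```text
t: 4.2
eef_pos: [0.4468, -0.2156, 0.1904]
ee_rot: [-2.412, -2.003, 0.02]
wrist_force: [0.0, 0.4, -0.1]
width: 1.0
```

```bash
cat >> h.py <<'E'
def goal(p,yx):
    "shift (cm, tool axes now) and turn to reach TCP p, tool down, tool x along yx"
    s=state();A=R.from_rotvec(s['ee_rot']).as_matrix();x=np.array([*yx,0])/np.linalg.norm(yx);z=np.array([0,0,-1.])
    G=np.stack([x,np.cross(z,x),z],1)
    print('t',round(s['t'],2),'pos',s['eef_pos'].round(4),'toolx',A[:,0].round(3),'F',s['wrist_force'].round(2),'w',round(s['width'],3))
    print('shift cm',((A.T@(np.array(p)-s['eef_pos']))*100).round(2),'turn',R.from_matrix(A.T@G).as_rotvec().round(3))
E
python3 - <<'E'
from h import *
goal((.444,-.214,.19),(.215,.977)); print(state()['joint_positions'].round(2))
a,P=cam('wrist');save(a['image'],'wrist1.png')
q=P.reshape(-1,3);q=q[(q[:,2]>.078)&(q[:,2]<.1)]
c,s,r=cv2.minAreaRect(q[:,:2].astype(np.float32));print(len(q),c,s,r,np.round(cv2.boxPoints((c,s,r)),4).tolist())
E
```

```text
t 4.2 pos [ 0.4468 -0.2156  0.1904] toolx [ 0.183  0.983 -0.006] F [ 0.03  0.44 -0.14] w 1.0
shift cm [ 0.1  -0.31  0.04] turn [-0.013  0.006  0.032]
[0.22 0.02 0.17 1.86 0.01 1.27 1.78]
5744 (0.4629603922367096, -0.1268925666809082) (0.19098584353923798, 0.1045132502913475) 77.18775177001953 [[0.39079999923706055, -0.20839999616146088], [0.4927000105381012, -0.23160000145435333], [0.535099983215332, -0.04540000110864639], [0.43320000171661377, -0.022199999541044235]]
```

View pics/wrist1.png

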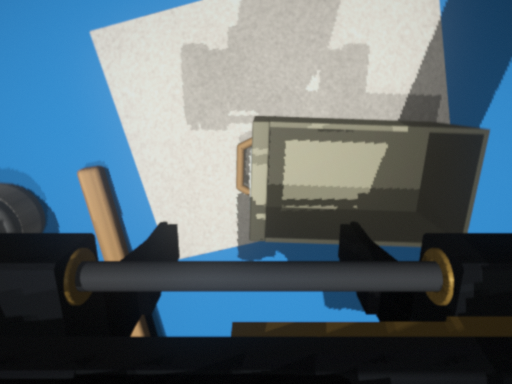

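The wrist view shows the drawer lying correctly, pull at (245,165) and front panel at (262,180), and the measured size matches. Now I align over the panel, go down and grip it.

{"op": "drive_tool", "data": {"commands": [[0, [0.1, -0.35, 0], [-0.012, 0.006, 0.04]], [0, [0, 0, 2], [0, 0, 0]], [0, [0, 0, 2.5], [0, 0, 0]], [0, [0, 0, 2.5], [0, 0, 0]], [0, [0, 0, 2], [0, 0, 0]], [0, [0, 0, 1.4], [0, 0, 0]], [0, [0, 0, 0.5], [0, 0, 0]], [0, [0, 0, 0], [0, 0, 0]]]}}

```text
t: 5.05
eef_pos: [0.4441, -0.212, 0.0793]
ee_rot: [2.483, 1.92, 0.009]
wrist_force: [-1.2, -0.0, 0.5]
width: 1.003
```

Run:
```python
from h import *
goal((.4433,-.2132,.077),(.222,.975))
```

```text
t 5.05 pos [ 0.4441 -0.212   0.0793] toolx [0.252 0.968 0.003] F [-1.19 -0.02  0.46] w 1.003
shift cm [-0.13 -0.05  0.23] turn [ 0.006 -0.002 -0.03 ]
```

{"op": "drive_tool", "data": {"commands": [[0, [-0.1, -0.05, 0.2], [0.006, 0, -0.03]], [120, [0, 0, 0], [0, 0, 0]], [255, [0, 0, 0], [0, 0, 0]], [255, [0, 0, 0], [0, 0, 0]], [255, [0, 0, 0], [0, 0, 0]], [255, [0, 0, 0], [0, 0, 0]], [255, [0, 0, 0], [0, 0, 0]], [255, [0, 0, 0], [0, 0, 0]]], "squeeze": 30}}

```text
t: 5.85
eef_pos: [0.4457, -0.2138, 0.0807]
ee_rot: [2.455, 1.956, 0.008]
wrist_force: [0.6, 1.5, -0.8]
width: 0.453
```

Run:
```python
from h import *
goal((.4433,-.2132,.077),(.222,.975))
```

```text
t 5.85 pos [ 0.4457 -0.2138  0.0807] toolx [0.223 0.975 0.002] F [ 0.6   1.54 -0.78] w 0.453
shift cm [ 0.   -0.25  0.37] turn [ 0.006 -0.002 -0.001]
```

{"op": "drive_tool", "data": {"commands": [[255, [0, -0.2, 0.2], [0, 0, 0]], [255, [0, 0, 0], [0, 0, 0]], [255, [0, 0, 0], [0, 0, 0]], [255, [0, 0, 0], [0, 0, 0]], [255, [0, 0, 0], [0, 0, 0]], [255, [0, 0, 0], [0, 0, 0]], [255, [0, 0, 0], [0, 0, 0]], [255, [0, 0, 0], [0, 0, 0]]]}}

```text
t: 6.65
eef_pos: [0.4433, -0.2142, 0.0785]
ee_rot: [2.454, 1.955, 0.006]
wrist_force: [0.1, -0.2, 0.4]
width: 0.156
```

Run:
```python
from h import *
goal((.4433,-.2132,.077),(.222,.975))
```

```text
t 6.65 pos [ 0.4433 -0.2142  0.0785] toolx [0.224 0.975 0.001] F [ 0.07 -0.24  0.35] w 0.156
shift cm [ 0.1  -0.02  0.15] turn [ 0.006 -0.001 -0.002]
```

{"op": "drive_tool", "data": {"commands": [[255, [0, 0, 0], [0, 0, 0]], [255, [1.5, 0.4, 0], [0, 0, -0.02]], [255, [2.2, 0.6, 0], [0, 0, -0.03]], [255, [2.2, 0.6, 0], [0, 0, -0.03]], [255, [2.2, 0.6, 0], [0, 0, -0.03]], [255, [2.2, 0.7, 0], [0, 0, -0.03]], [255, [2.2, 0.7, 0], [0, 0, -0.03]], [255, [1.0, 0.4, 0], [0, 0, -0.02]]], "squeeze": 60}}

```text
t: 7.45
eef_pos: [0.504, -0.0853, 0.0785]
ee_rot: [2.247, 2.183, -0.005]
wrist_force: [-0.7, -4.8, 1.5]
width: 0.15
```

Run:
```python
from h import *
goal((.5162,-.053,.077),(.009,1))
```

```text
t 7.45 pos [ 0.504  -0.0853  0.0785] toolx [ 0.029  1.    -0.008] F [-0.7  -4.83  1.48] w 0.15
shift cm [3.26 1.12 0.13] turn [ 0.004  0.008 -0.02 ]
```

{"op": "drive_tool", "data": {"commands": [[255, [1.2, 0.4, 0], [0, 0, -0.01]], [255, [1.2, 0.4, 0], [0, 0, -0.01]], [255, [0.6, 0.3, 0], [0, 0, 0]], [255, [0.2, 0.1, 0], [0, 0, 0]], [255, [0, 0, 0], [0, 0, 0]], [255, [0, 0, 0], [0, 0, 0]], [255, [0, 0, 0], [0, 0, 0]], [255, [0, 0, 0], [0, 0, 0]]]}}

```text
t: 8.25
eef_pos: [0.5176, -0.0502, 0.0785]
ee_rot: [2.219, 2.212, -0.008]
wrist_force: [0.7, -2.4, 2.4]
width: 0.153
```

```bash
cat > m2.py <<'E'
from h import *
goal((.5162,-.053,.077),(.009,1))
ims=[]
for n in('scene','side','wrist'):
    a,P=cam(n);ims.append(a['image']);z=P[...,2];x=P[...,0];y=P[...,1]
    np.savez(f'/tmp/{n}3.npz',im=a['image'],P=P)
    m=(z>.08)&(z<.098)&(y<.145)&(x>.44)&(x<.585)&(y>-.09)
    q=P[m][:,:2].astype(np.float32)
    for lo in np.arange(-.06,.14,.03):
        k=q[(q[:,1]>lo)&(q[:,1]<lo+.03)]
        if len(k)>4: print(n,'y',round(lo+.015,3),'x edges',np.percentile(k[:,0],[2,98]).round(4),len(k))
    c=cv2.minAreaRect(q) if len(q)>9 else None
    print(n,c)
    m=(abs(z-.104)<.006)&(y>.15)&(y<.43)
    r=cv2.minAreaRect(P[cv2.erode(m.astype(np.uint8),np.ones((3,3)))>0][:,:2].astype(np.float32)) if m.sum()>500 else None
    print('  cab',r)
save(np.hstack([ims[0][120:360,180:440],ims[2][::2,::2][:240]][:1]),'al1.png')
save(ims[2],'wrist2.png')
E
python3 m2.py
```

```text
t 8.25 pos [ 0.5176 -0.0502  0.0785] toolx [ 0.003  1.    -0.009] F [ 0.66 -2.38  2.4 ] w 0.153
shift cm [-0.28 -0.14  0.15] turn [0.002 0.009 0.006]
scene y -0.045 x edges [0.476  0.5686] 134
scene y -0.015 x edges [0.4667 0.5693] 30
scene y 0.015 x edges [0.4646 0.5696] 52
scene y 0.045 x edges [0.4654 0.5695] 63
scene y 0.075 x edges [0.4632 0.5698] 62
scene y 0.105 x edges [0.4641 0.5687] 61
scene y 0.135 x edges [0.4647 0.5681] 112
scene ((0.5168567895889282, 0.036868348717689514), (0.10747700184583664, 0.19863243401050568), 0.5397840738296509)
  cab ((0.5201056003570557, 0.29715847969055176), (0.24010121822357178, 0.3584006428718567), 89.4050064086914)
side y -0.045 x edges [0.4661 0.5225] 127
side y -0.015 x edges [0.4647 0.569 ] 35
side y 0.015 x edges [0.4653 0.5699] 50
side y 0.045 x edges [0.4647 0.5702] 56
side y 0.075 x edges [0.4652 0.569 ] 52
side y 0.105 x edges [0.4644 0.5689] 54
side y 0.135 x edges [0.4646 0.5684] 140
side ((0.5181344151496887, 0.03605275601148605), (0.10820207744836807, 0.20239214599132538), 0.5514455437660217)
  cab ((0.5573185086250305, 0.29723164439201355), (0.24312186241149902, 0.4352467954158783), 89.46504974365234)
wrist y -0.045 x edges [0.4655 0.5629] 4853
wrist y -0.015 x edges [0.4651 0.469 ] 699
wrist y 0.015 x edges [0.465  0.4691] 750
wrist y 0.045 x edges [0.4649 0.5681] 1195
wrist y 0.075 x edges [0.4648 0.5685] 955
wrist ((0.5173879861831665, 0.012247152626514435), (0.10498800873756409, 0.15196964144706726), 0.331266313791275)
  cab None
```

View pics/wrist2.png

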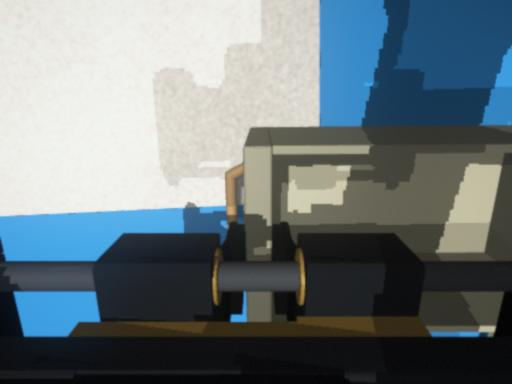

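{"op": "drive_tool", "data": {"commands": [[255, [0, -0.05, 0], [0, 0.014, 0.012]], [255, [0.8, 0, 0], [0, 0, 0]], [255, [0.8, 0, 0], [0, 0, 0]], [255, [0.8, 0, 0], [0, 0, 0]], [255, [0.8, 0, 0], [0, 0, 0]], [255, [0.8, 0, 0], [0, 0, 0]], [255, [0.8, 0, 0], [0, 0, 0]], [255, [0.8, 0, 0], [0, 0, 0]]]}}

```text
t: 9.2
eef_pos: [0.5181, 0.0012, 0.0786]
ee_rot: [2.248, 2.191, 0.002]
wrist_force: [-1.3, -6.1, 2.2]
width: 0.152
```

```bash
python3 m2.py | grep -v None
```

```text
t 9.2 pos [0.5181 0.0012 0.0786] toolx [ 0.025  1.    -0.001] F [-1.35 -6.08  2.22] w 0.152
shift cm [-5.42 -0.05  0.16] turn [ 0.003  0.001 -0.016]
scene y -0.015 x edges [0.5023 0.5674] 34
scene y 0.015 x edges [0.4804 0.5704] 111
scene y 0.045 x edges [0.4677 0.5717] 45
scene y 0.075 x edges [0.466  0.5717] 65
scene y 0.105 x edges [0.4668 0.573 ] 65
scene y 0.135 x edges [0.4683 0.5734] 58
scene ((0.5177488327026367, 0.06633996963500977), (0.15846037864685059, 0.10998129099607468), 89.20784759521484)
  cab ((0.520220160484314, 0.29746946692466736), (0.24057698249816895, 0.3572227656841278), 89.367919921875)
side y -0.015 x edges [0.4678 0.5188] 25
side y 0.015 x edges [0.4663 0.5275] 123
side y 0.045 x edges [0.4663 0.573 ] 51
side y 0.075 x edges [0.4677 0.5728] 55
side y 0.105 x edges [0.4677 0.5724] 64
side y 0.135 x edges [0.469  0.5738] 50
side ((0.5200654864311218, 0.06595061719417572), (0.15606634318828583, 0.10849811881780624), 89.4424819946289)
  cab ((0.5624706745147705, 0.2965141236782074), (0.24371866881847382, 0.4438854157924652), 89.62964630126953)
wrist y -0.015 x edges [0.4692 0.5617] 749
wrist y 0.015 x edges [0.4662 0.5655] 4370
wrist y 0.045 x edges [0.4666 0.4709] 754
wrist y 0.075 x edges [0.4672 0.4716] 769
wrist y 0.105 x edges [0.468 0.572] 1563
wrist y 0.135 x edges [0.4686 0.5725] 693
wrist ((0.5195440053939819, 0.06642371416091919), (0.15379483997821808, 0.10499221831560135), 88.71890258789062)
```

{"op": "drive_tool", "data": {"commands": [[255, [0, -0.12, 0], [0, 0, -0.012]], [255, [0.6, 0, 0], [0, 0, 0]], [255, [0.8, 0, 0], [0, 0, 0]], [255, [0.8, 0, 0], [0, 0, 0]], [255, [0.8, 0, 0], [0, 0, 0]], [255, [0.8, 0, 0], [0, 0, 0]], [255, [0.8, 0, 0], [0, 0, 0]], [255, [0.8, 0, 0], [0, 0, 0]]]}}

```text
t: 10.15
eef_pos: [0.5178, 0.0491, 0.0788]
ee_rot: [2.238, 2.194, -0.004]
wrist_force: [-0.2, -7.0, 4.1]
width: 0.153
```

```bash
python3 m2.py | grep -v None | grep -v side
```

```text
t 10.15 pos [0.5178 0.0491 0.0788] toolx [ 0.02   1.    -0.007] F [-0.21 -6.99  4.1 ] w 0.153
shift cm [-10.21   0.04   0.25] turn [ 0.003  0.007 -0.011]
scene y 0.045 x edges [0.4739 0.5691] 114
scene y 0.075 x edges [0.5064 0.5709] 60
scene y 0.105 x edges [0.4675 0.5715] 52
scene y 0.135 x edges [0.466  0.5719] 61
scene ((0.5190286040306091, 0.09034109115600586), (0.10745297372341156, 0.10745183378458023), 0.0575178898870945)
  cab ((0.5198584794998169, 0.29769372940063477), (0.24128413200378418, 0.35774415731430054), 89.09207916259766)
  cab ((0.570692241191864, 0.2966080605983734), (0.2429441213607788, 0.4605522155761719), 89.30935668945312)
wrist y 0.045 x edges [0.4661 0.561 ] 4341
wrist y 0.075 x edges [0.466  0.5664] 1087
wrist y 0.105 x edges [0.4665 0.4706] 743
wrist y 0.135 x edges [0.4671 0.5675] 656
wrist ((0.5168440341949463, 0.0913589745759964), (0.10803937166929245, 0.1018957793712616), 89.5254898071289)
```

{"op": "drive_tool", "data": {"commands": [[255, [0.5, -0.05, -0.1], [0, 0.006, -0.006]], [255, [0.8, 0, -0.05], [0, 0, 0]], [255, [0.8, 0, 0], [0, 0, 0]], [255, [0.8, 0, 0], [0, 0, 0]], [255, [0.8, 0, 0], [0, 0, 0]], [255, [0.8, 0, 0], [0, 0, 0]], [255, [0.8, 0, 0], [0, 0, 0]], [255, [0.6, 0, 0], [0, 0, 0]]]}}

```text
t: 11.1
eef_pos: [0.5188, 0.0959, 0.0812]
ee_rot: [2.238, 2.188, -0.012]
wrist_force: [0.7, -4.7, 3.1]
width: 0.151
```

```bash
python3 m2.py | grep -v None | grep -v side
```

```text
t 11.1 pos [0.5188 0.0959 0.0812] toolx [ 0.023  1.    -0.013] F [ 0.72 -4.71  3.07] w 0.151
shift cm [-14.89   0.08   0.62] turn [ 0.002  0.013 -0.014]
scene y 0.075 x edges [0.5263 0.5605] 9
scene y 0.105 x edges [0.4726 0.5714] 150
scene y 0.135 x edges [0.5662 0.5725] 30
scene ((0.5288715958595276, 0.10307987779378891), (0.10955312848091125, 0.04977741837501526), 20.465791702270508)
  cab ((0.5201722383499146, 0.29739007353782654), (0.24106574058532715, 0.3586015999317169), 89.03527069091797)
  cab ((0.570683479309082, 0.29619425535202026), (0.24226224422454834, 0.45934557914733887), 89.58695220947266)
wrist y 0.075 x edges [0.5079 0.5104] 155
wrist y 0.105 x edges [0.4669 0.5666] 4796
wrist y 0.135 x edges [0.4672 0.4714] 643
wrist ((0.5132217407226562, 0.10801653563976288), (0.05088183283805847, 0.1063503548502922), 75.80435943603516)
  cab ((0.48894423246383667, 0.19215497374534607), (0.1612108200788498, 0.04499150440096855), 9.5250244140625)
```

{"op": "drive_tool", "data": {"commands": [[255, [0.4, -0.05, 0], [0, 0.01, -0.006]], [255, [0.7, 0, 0], [0, 0, 0]], [255, [0.7, 0, 0], [0, 0, 0]], [255, [0.7, 0, 0], [0, 0, 0]], [255, [0.7, 0, 0], [0, 0, 0]], [255, [0.3, 0, 0], [0, 0, 0]], [255, [0, 0, 0], [0, 0, 0]], [255, [0, 0, 0], [0, 0, 0]]]}}

```text
t: 12.05
eef_pos: [0.5193, 0.1242, 0.0811]
ee_rot: [2.239, 2.193, -0.008]
wrist_force: [-0.4, -3.4, 3.4]
width: 0.151
```

```bash
python3 m2.py | grep -E "^t|shift|wrist"
```

```text
t 12.05 pos [0.5193 0.1242 0.0811] toolx [ 0.021  1.    -0.009] F [-0.41 -3.37  3.38] w 0.151
shift cm [-17.71   0.07   0.57] turn [ 0.002  0.009 -0.012]
wrist y 0.105 x edges [0.4854 0.5631] 395
wrist y 0.135 x edges [0.4674 0.5671] 4521
wrist ((0.5174463987350464, 0.12677977979183197), (0.03249175474047661, 0.10143879055976868), 87.61199951171875)
```

{"op": "drive_tool", "data": {"commands": [[150, [0, 0, 0], [0, 0, 0]], [150, [0, 0, 0], [0, 0, 0]], [150, [0, 0, 0], [0, 0, 0]], [150, [0, 0, 0], [0, 0, 0]], [150, [0, 0, -1], [0, 0, 0]], [150, [0, 0, -2.5], [0, 0, 0]], [150, [0, 0, -3], [0, 0, 0]], [150, [0, 0, -1.5], [0, 0, 0]]], "squeeze": 20}}

```text
t: 13.0
eef_pos: [0.515, 0.1292, 0.1609]
ee_rot: [-2.239, -2.201, 0.014]
wrist_force: [0.4, 1.2, 0.2]
width: 0.409
```

Run:
```python
from h import *
goal((.5176,.08,.145),(.0095,1))
a,P=cam('wrist');z=P[...,2];m=(z>.08)&(z<.1)&(P[...,1]<.165)&(P[...,0]>.45)&(P[...,0]<.59)
q=P[m];print(len(q),np.percentile(q,[1,99],axis=0).round(4),np.median(q[:,2]))
for xx in(.475,.495,.515,.535,.555):
    k=q[abs(q[:,0]-xx)<.006]; print(xx,np.percentile(k[:,1],[2,98]).round(4) if len(k)>5 else None)
```

```text
t 13.0 pos [0.515  0.1292 0.1609] toolx [ 0.017  1.    -0.005] F [0.42 1.19 0.17] w 0.409
shift cm [-4.91  0.36  1.61] turn [-0.008  0.005 -0.008]
2847 [[0.4512 0.1192 0.0816]
 [0.568  0.1629 0.0931]] 0.09141151627137273
0.475 [0.1205 0.1633]
0.495 [0.1198 0.133 ]
0.515 [0.1199 0.1327]
0.535 [0.1193 0.1324]
0.555 [0.1187 0.1321]
```

{"op": "drive_tool", "data": {"commands": [[100, [-3, 0.2, 0], [0, 0, 0]], [100, [-3, 0.2, 0], [0, 0, 0]], [100, [0, 0, 0], [0, 0, 0.14]], [100, [0, 0, 0], [0, 0, 0.14]], [100, [0, 0, 0], [0, 0, 0.14]], [100, [0, 0, 0], [0, 0, 0.14]], [100, [0, 0, 0], [0, 0, 0.14]], [100, [0, 0, 0], [0, 0, 0.14]]]}}

```text
t: 13.85
eef_pos: [0.5196, 0.0686, 0.1653]
ee_rot: [2.959, 1.052, -0.002]
wrist_force: [-0.5, 0.7, -1.1]
width: 0.611
```

{"op": "drive_tool", "data": {"commands": [[100, [0, 0, 0], [0, 0, 0.14]], [100, [0, 0, 0], [0, 0, 0.14]], [100, [0, 0, 0], [0, 0, 0.14]], [100, [0, 0, 0], [0, 0, 0.14]], [100, [0, 0, 0], [0, 0, 0.14]], [100, [0, 0, 0], [0, 0, 0.03]], [100, [0, 0, 0], [0, 0, 0]], [100, [0, 0, 0], [0, 0, 0]]]}}

```text
t: 14.65
eef_pos: [0.5182, 0.0699, 0.1643]
ee_rot: [3.139, -0.124, -0.004]
wrist_force: [0.1, -0.2, -0.7]
width: 0.611
```

Run:
```python
from h import *
goal((.5178,.085,.074),(1,-.0095))
```

```text
t 14.65 pos [0.5182 0.0699 0.1643] toolx [ 0.997 -0.079 -0.003] F [ 0.13 -0.18 -0.71] w 0.611
shift cm [-0.14 -1.51  9.02] turn [ 0.     0.003 -0.069]
```

{"op": "drive_tool", "data": {"commands": [[100, [-0.1, 0, 0], [0, 0.003, -0.069]], [100, [0, 0, 2.5], [0, 0, 0]], [100, [0, 0, 2.5], [0, 0, 0]], [100, [0, 0, 2.5], [0, 0, 0]], [100, [0, 0, 1.5], [0, 0, 0]], [100, [0, -0.8, 0.3], [0, 0, 0]], [100, [0, -0.8, 0], [0, 0, 0]], [100, [0, 0, 0], [0, 0, 0]]]}}

```text
t: 15.45
eef_pos: [0.5188, 0.0884, 0.0703]
ee_rot: [-3.14, 0.0, -0.007]
wrist_force: [0.4, 0.3, 0.4]
width: 0.61
```

Run:
```python
from h import *
goal((.5178,.085,.074),(1,-.0095))
```

```text
t 15.45 pos [0.5188 0.0884 0.0703] toolx [ 1.    -0.     0.005] F [0.42 0.31 0.42] w 0.61
shift cm [-0.1   0.34 -0.38] turn [-0.001 -0.005  0.009]
```

{"op": "drive_tool", "data": {"commands": [[100, [0, -0.5, -0.1], [0, -0.005, 0.009]], [100, [0, -0.5, -0.1], [0, 0, 0]], [100, [0, -0.4, -0.1], [0, 0, 0]], [100, [0, -0.4, 0], [0, 0, 0]], [100, [0, -0.4, 0], [0, 0, 0]], [100, [0, -0.4, 0], [0, 0, 0]], [100, [0, -0.4, 0], [0, 0, 0]], [100, [0, -0.4, 0], [0, 0, 0]]]}}

```text
t: 16.25
eef_pos: [0.5214, 0.1199, 0.0765]
ee_rot: [3.137, -0.02, 0.006]
wrist_force: [-0.7, -4.6, 0.6]
width: 0.609
```

Run:
```python
from h import *
goal((.5178,.13,.074),(1,-.0095))
```

```text
t 16.25 pos [0.5214 0.1199 0.0765] toolx [ 1.    -0.012  0.004] F [-0.67 -4.57  0.6 ] w 0.609
shift cm [-0.38 -1.01  0.25] turn [ 0.005 -0.004 -0.003]
```

{"op": "drive_tool", "data": {"commands": [[100, [-0.1, -0.3, 0], [0, 0, 0]], [100, [0, -0.2, 0], [0, 0, 0]], [100, [0, -0.2, 0], [0, 0, 0]], [100, [0, -0.2, 0], [0, 0, 0]], [100, [0, -0.2, 0], [0, 0, 0]], [100, [0, -0.15, 0], [0, 0, 0]], [100, [0, -0.15, 0], [0, 0, 0]], [100, [0, -0.15, 0], [0, 0, 0]]]}}

```text
t: 17.05
eef_pos: [0.5207, 0.1358, 0.0765]
ee_rot: [3.136, -0.021, 0.006]
wrist_force: [-0.7, -3.6, 1.4]
width: 0.608
```

{"op": "drive_tool", "data": {"commands": [[100, [0, -0.04, 0], [0, 0, 0]], [100, [0, -0.04, 0], [0, 0, 0]], [100, [0, -0.04, 0], [0, 0, 0]], [100, [0, -0.04, 0], [0, 0, 0]], [100, [0, -0.04, 0], [0, 0, 0]], [100, [0, -0.04, 0], [0, 0, 0]], [100, [0, -0.04, 0], [0, 0, 0]], [100, [0, -0.04, 0], [0, 0, 0]]]}}

```text
t: 17.85
eef_pos: [0.5207, 0.1391, 0.0765]
ee_rot: [3.136, -0.021, 0.006]
wrist_force: [0.0, -3.5, 0.5]
width: 0.611
```

{"op": "drive_tool", "data": {"commands": [[100, [0, -0.04, 0], [0, 0, 0]], [100, [0, -0.04, 0], [0, 0, 0]], [100, [0, -0.04, 0], [0, 0, 0]], [100, [0, -0.04, 0], [0, 0, 0]], [100, [0, -0.04, 0], [0, 0, 0]], [100, [0, -0.04, 0], [0, 0, 0]], [100, [0, -0.04, 0], [0, 0, 0]], [100, [0, -0.04, 0], [0, 0, 0]]]}}

```text
t: 18.65
eef_pos: [0.5208, 0.1426, 0.0765]
ee_rot: [3.136, -0.021, 0.006]
wrist_force: [-0.5, -4.3, -0.0]
width: 0.61
```

{"op": "drive_tool", "data": {"commands": [[100, [0, -0.03, 0], [0, 0, 0]], [100, [0, -0.03, 0], [0, 0, 0]], [100, [0, -0.03, 0], [0, 0, 0]], [100, [0, -0.03, 0], [0, 0, 0]], [100, [0, -0.03, 0], [0, 0, 0]], [100, [0, -0.03, 0], [0, 0, 0]], [100, [0, -0.03, 0], [0, 0, 0]], [100, [0, -0.03, 0], [0, 0, 0]]]}}

```text
t: 19.45
eef_pos: [0.5208, 0.1452, 0.0764]
ee_rot: [3.136, -0.021, 0.005]
wrist_force: [0.0, -5.1, 1.1]
width: 0.61
```

{"op": "drive_tool", "data": {"commands": [[100, [0, -0.02, 0], [0, 0, 0]], [100, [0, -0.02, 0], [0, 0, 0]], [100, [0, -0.02, 0], [0, 0, 0]], [100, [0, -0.02, 0], [0, 0, 0]], [100, [0, -0.02, 0], [0, 0, 0]], [100, [0, -0.02, 0], [0, 0, 0]], [100, [0, -0.02, 0], [0, 0, 0]], [100, [0, -0.02, 0], [0, 0, 0]]]}}

```text
t: 20.25
eef_pos: [0.5208, 0.1454, 0.0765]
ee_rot: [3.134, -0.022, 0.005]
wrist_force: [0.0, -5.6, 2.3]
width: 0.608
```

{"op": "drive_tool", "data": {"commands": [[100, [0, -0.04, 0], [0, 0, 0]], [100, [0, -0.04, 0], [0, 0, 0]], [100, [0, -0.04, 0], [0, 0, 0]], [100, [0, -0.04, 0], [0, 0, 0]], [100, [0, -0.04, 0], [0, 0, 0]], [100, [0, -0.04, 0], [0, 0, 0]], [100, [0, -0.04, 0], [0, 0, 0]], [100, [0, -0.04, 0], [0, 0, 0]]]}}

```text
t: 21.05
eef_pos: [0.5208, 0.1455, 0.0765]
ee_rot: [3.129, -0.023, 0.003]
wrist_force: [0.7, -5.7, 1.9]
width: 0.608
```

{"op": "drive_tool", "data": {"commands": [[100, [0, -0.07, 0], [0.005, 0, 0]], [100, [0, -0.07, 0], [0, 0, 0]], [100, [0, -0.07, 0], [0, 0, 0]], [100, [0, -0.07, 0], [0, 0, 0]], [100, [0, -0.07, 0], [0, 0, 0]], [100, [0, -0.07, 0], [0, 0, 0]], [100, [0, -0.07, 0], [0, 0, 0]], [100, [0, -0.07, 0], [0, 0, 0]]]}}

```text
t: 21.85
eef_pos: [0.5207, 0.1458, 0.0764]
ee_rot: [3.127, -0.024, 0.001]
wrist_force: [-1.7, -6.2, 1.7]
width: 0.607
```

Run:
```python
from h import *
goal((.5178,.13,.074),(1,-.0095))
```

```text
t 21.85 pos [0.5207 0.1458 0.0764] toolx [ 1.    -0.015  0.001] F [-1.65 -6.2   1.72] w 0.607
shift cm [-0.27  1.58  0.27] turn [ 0.015 -0.    -0.006]
```

{"op": "drive_tool", "data": {"commands": [[100, [0, -0.12, 0], [0.008, 0, 0]], [100, [0, -0.12, 0], [0, 0, 0]], [100, [0, -0.12, 0], [0, 0, 0]], [100, [0, -0.12, 0], [0, 0, 0]], [100, [0, -0.12, 0], [0, 0, 0]], [100, [0, -0.12, 0], [0, 0, 0]], [100, [0, -0.12, 0], [0, 0, 0]], [100, [0, -0.12, 0], [0, 0, 0]]]}}

```text
t: 22.65
eef_pos: [0.5206, 0.146, 0.0763]
ee_rot: [3.122, -0.026, -0.004]
wrist_force: [-0.5, -6.8, 3.1]
width: 0.608
```

Run:
```python
from h import *
goal((.5178,.13,.074),(1,-.0095))
```

```text
t 22.65 pos [0.5206 0.146  0.0763] toolx [ 1.    -0.016 -0.003] F [-0.47 -6.8   3.08] w 0.608
shift cm [-0.25  1.6   0.27] turn [ 0.02   0.003 -0.007]
```

{"op": "drive_tool", "data": {"commands": [[100, [0, -0.22, 0], [0.01, 0, 0]], [100, [0, -0.22, 0], [0.006, 0, 0]], [100, [0, -0.22, 0], [0.006, 0, 0]], [100, [0, -0.22, 0], [0.006, 0, 0]], [100, [0, -0.22, 0], [0.006, 0, 0]], [100, [0, -0.22, 0], [0.006, 0, 0]], [100, [0, -0.22, 0], [0.006, 0, 0]], [100, [0, -0.22, 0], [0.006, 0, 0]]]}}

```text
t: 23.45
eef_pos: [0.5205, 0.1468, 0.0758]
ee_rot: [-3.131, 0.029, 0.012]
wrist_force: [-0.8, -9.1, 2.4]
width: 0.608
```

Run:
```python
from h import *
goal((.5178,.13,.074),(1,-.0095))
```

```text
t 23.45 pos [0.5205 0.1468 0.0758] toolx [ 1.    -0.018 -0.008] F [-0.78 -9.14  2.41] w 0.608
shift cm [-0.24  1.68  0.17] turn [-0.01   0.008 -0.009]
```

{"op": "drive_tool", "data": {"commands": [[100, [0, -0.3, 0], [0, 0, 0]], [100, [0, -0.34, 0], [0, 0, 0]], [100, [0, -0.36, 0], [0.002, 0, 0]], [100, [0, -0.36, 0], [0.002, 0, 0]], [100, [0, -0.36, 0], [0.002, 0, 0]], [100, [0, -0.36, 0], [0.002, 0, 0]], [100, [0, -0.36, 0], [0.002, 0, 0]], [100, [0, -0.36, 0], [0.002, 0, 0]]]}}

```text
t: 24.25
eef_pos: [0.5202, 0.1471, 0.0758]
ee_rot: [3.126, -0.037, -0.026]
wrist_force: [-0.6, -10.8, 3.9]
width: 0.603
```

Run:
```python
from h import *
goal((.5178,.13,.074),(1,-.0095))
```

```text
t 24.25 pos [0.5202 0.1471 0.0758] toolx [ 1.    -0.024 -0.016] F [ -0.58 -10.77   3.91] w 0.603
shift cm [-0.2   1.71  0.21] turn [ 0.016  0.017 -0.014]
```

{"op": "drive_tool", "data": {"commands": [[100, [0, -0.36, 0], [0.004, 0.004, -0.003]], [100, [0, -0.4, 0], [0.004, 0.004, -0.003]], [100, [0, -0.42, 0], [0.004, 0.003, -0.003]], [100, [0, -0.42, 0], [0.004, 0.003, -0.003]], [100, [0, -0.42, 0], [0.004, 0.003, -0.003]], [100, [0, -0.42, 0], [0.004, 0.003, -0.003]], [100, [0, -0.42, 0], [0.004, 0.003, -0.003]], [100, [0, -0.42, 0], [0.004, 0.003, -0.003]]]}}

```text
t: 25.05
eef_pos: [0.5206, 0.1476, 0.0757]
ee_rot: [3.116, -0.021, -0.001]
wrist_force: [-1.8, -12.5, 4.2]
width: 0.605
```

Run:
```python
from h import *
goal((.5178,.13,.074),(1,-.0095))
```

```text
t 25.05 pos [0.5206 0.1476 0.0757] toolx [ 1.    -0.014 -0.   ] F [ -1.78 -12.49   4.18] w 0.605
shift cm [-0.26  1.76  0.22] turn [ 0.025  0.    -0.004]
```

{"op": "drive_tool", "data": {"commands": [[100, [0, -0.2, 0], [0, 0, 0]], [100, [0, 0, 0], [0, 0, 0]], [100, [0, 0.03, 0], [0, 0, 0]], [100, [0, 0.06, 0], [0, 0, 0]], [100, [0, 0.1, 0], [0, 0, 0]], [100, [0, 0.3, 0], [0, 0, 0]], [100, [0, 1.5, 0], [0, 0, 0]], [100, [0, 2.5, 0], [0, 0, 0]]]}}

```text
t: 25.85
eef_pos: [0.5193, 0.1102, 0.0768]
ee_rot: [3.123, -0.009, -0.0]
wrist_force: [0.0, -1.1, -0.8]
width: 0.61
```

{"op": "drive_tool", "data": {"commands": [[100, [0, 3, 0], [0, 0, 0]], [100, [0, 2, -2], [0, 0, 0]], [100, [0, 1, -4], [0, 0, 0]], [100, [0, 0, -4], [0, 0, 0]], [100, [0, 0, -4], [0, 0, 0]], [100, [0, 0, -2], [0, 0, 0]], [100, [0, 0, 0], [0, 0, 0]], [100, [0, 0, 0], [0, 0, 0]]]}}

```text
t: 26.65
eef_pos: [0.5164, 0.0437, 0.2425]
ee_rot: [3.128, -0.02, -0.004]
wrist_force: [-0.6, -0.7, -0.4]
width: 0.605
```

Run:
```python
from h import *
goal((.5178,.13,.074),(1,-.0095))
ims=[]
for n in('scene','side','wrist'):
    a,P=cam(n);ims.append(a['image']);z=P[...,2]
    m=(z>.085)&(z<.097)&(P[...,1]>.13)&(P[...,1]<.17)
    for xx in(.48,.5,.52,.54,.56):
        k=P[m&(abs(P[...,0]-xx)<.008)]; print(n,xx,np.percentile(k[:,1],[3,50,97]).round(4) if len(k)>3 else None,len(k))
    m=(abs(z-.104)<.005)&(P[...,1]>.16)&(P[...,1]<.3)&(abs(P[...,0]-.52)<.05)
    if m.sum()>20: print(' cab mouth',np.percentile(P[m][:,1],1).round(4))
save(np.hstack([ims[0][100:384,100:480],ims[1][100:384,60:440]]),'fin.png')
```

```text
t 26.65 pos [0.5164 0.0437 0.2425] toolx [ 1.    -0.013 -0.002] F [-0.56 -0.69 -0.38] w 0.605
shift cm [ 0.07 -8.86 16.73] turn [ 0.014  0.002 -0.003]
scene 0.48 [0.1613 0.1647 0.1685] 13
scene 0.5 [0.1606 0.1645 0.1689] 11
scene 0.52 [0.1606 0.1641 0.1678] 13
scene 0.54 [0.1593 0.1645 0.1677] 14
scene 0.56 [0.1598 0.1643 0.1677] 16
 cab mouth 0.176
side 0.48 [0.1595 0.1621 0.1671] 14
side 0.5 [0.1602 0.1627 0.1648] 12
side 0.52 [0.1587 0.1629 0.1667] 12
side 0.54 [0.1602 0.1624 0.164 ] 12
side 0.56 [0.1575 0.1623 0.1661] 13
 cab mouth 0.174
wrist 0.48 [0.1602 0.1647 0.1696] 237
wrist 0.5 [0.1599 0.1645 0.1693] 245
wrist 0.52 [0.1596 0.1643 0.1698] 247
wrist 0.54 [0.1593 0.1646 0.1695] 251
wrist 0.56 [0.1591 0.1643 0.1695] 258
 cab mouth 0.174
```

View pics/fin.png

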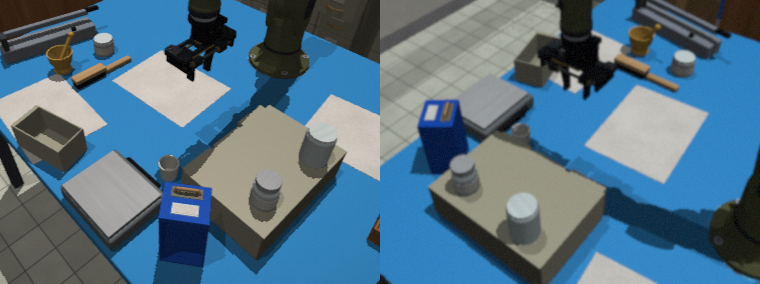

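The drawer is in the middle bay, flush-aligned, with its front about 15 mm proud. The other things look unmoved, and the gripper is clear. Handing in.

```bash
python3 -c "
from plant import bot
print(bot.close_job())"
```

```text
the job is handed in; nothing more can be done
None
```

The herb drawer is back in the middle bay, resting against the buffer, and the job was handed in at about 27 s.

I toppled it with a high push on its open side. Then I gripped the front panel, lined the drawer up and slid it in back-end first. I let go and pressed it home on the front face with the half-open fingers.

**Pressing home:**
- Sliding drag in the bay was about 3.5–4.5 N.
- From the point of contact, the force rose at roughly the rubber's 3 N per mm.
- I stopped at about 12.5 N at the hand, which puts roughly 8–9 N on the rubber. That is above the 5 N for firm and below the 15 N overload limit.

**Final check:**
- The front stands about 15 mm proud, inside the 12–30 mm range.
- The drawer is parallel to the cabinet, and sideways forces in the bay stayed at 2 N or less.
- In the last picture the other things look to be where they were, and the gripper is clear.

**Not confirmed:**
- The buffer force is worked out from the hand force minus the drag; it was not measured directly.
- After I let go, the rubber may have eased back to about the drag force, around 4 N. I had no way to check that.

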